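# Lay the stoneware bottle in the conservation cradle

### The job

The narrow-necked stoneware bottle is next for cleaning: lay it gently on its side, without dropping it, in the V-shaped trough of the padded cradle, along the trough and midway between its ends; the neck may point either way. Leave the wide-mouthed jar and the squat pot standing where they are.

Things in the scene. Friction and masses are not known exactly. Their poses are not given: they have to be found in the camera images.
- bottle: red-brown stoneware bottle, the only vessel with a narrow neck, upright at the start, 120 mm tall: cylinder 54 mm in diameter for the lowest 82 mm, sloping shoulder to 99 mm, then a 22 mm neck with a 27 mm lip. 0.2 to 0.4 kg, weight centred some 15 mm below its middle. Origin: on its axis at mid-height, 60 mm above the underside; z along its axis from base to mouth
- cradle: fixed: plywood board 160 x 110 x 12 mm with a V trough of two grey padded strips, 130 mm long, ends open. Faces slope 35 degrees, meet 42 mm above the table, upper edges 57 mm up; strips 50 mm wide overall, so the 54 mm bottle overhangs them and fingers fit beside. Lying in it, the bottle's axis is 75 mm up. Origin: centre of the board's underside, on the table; x along the trough, z up
- jar: straight-sided wide-mouthed stoneware jar of the same red-brown, 66 mm in diameter at the rim and 108 mm tall, standing; to be left alone. Origin: centre of its underside, z up
- pot: squat round stoneware pot of the same red-brown, 76 mm in diameter and 56 mm tall, standing; to be left alone. Origin: centre of its underside, z up
Mind the look-alikes: they are no part of the job. What is shaped like the cradle but blue or purple is not meant.

How it is judged:
By the outcome, as a careful person would: the job done as asked, in the order asked, and still so for the second after the job is handed in, with the robot touching nothing.
It also fails if it takes over 38 s, if anything falls off the work surface, if the arm or the gripper's body presses on something with over 40 N, if the wrist force passes 120 N, or if a joint passes its speed limit or range.

### The arm

A 6-joint arm with a two-finger parallel gripper is mounted at the origin on the work surface. World frame = base frame: x ahead of the robot, y to its left, z up, the work surface at z = 0. Lengths are in m, angles in rad, forces in N, time in s.
With the tool pointing down it reaches from about 0.35 to 0.725 m from the base axis. Payload 4.3 kg.
Tool frame: the origin (TCP) lies between the finger pads; the fingertips stand 19 mm ahead of it and the grasp point (between the pads) is the TCP (arm.nose_length is the distance from the TCP to the fingertips, in m); z points along the fingers, y is the line along which they close (so a half turn about z gives the same grasp; the last joint's range is limited). The gripper opens to 85 mm and grips with 20 to 120 N. Pads are 22 mm wide; open, the fingers measure 114 mm over their backs; the gripper's body (76 mm by 85 mm) begins 54 mm behind the grasp point. The pads swing forward as they close: fully open they stand 13 mm farther back than shut.
Start: joints at [1.018, 0.377, 0.081, 1.274, 0, 1.46], TCP at [0.246, 0.52, 0.25] pointing down, gripper open.
Joint ranges: [-2.72, 2.72], [-0.84, 1.66], [-1.02, 1.22], [-1.77, 2.12], [-1.37, 1.28], [-3.14, 3.14]. Speed limits (rad/s): [2.57, 2.57, 3.14, 3.14, 3.14, 3.14].

### API

Orientations are given as a unit quaternion [x, y, z, w].
In Python, from station import status, viewer, hand_in, arm gives the robot as it stands.
- The arm moves only by the tool arm_command, never from a script. Its argument "motion" is a list of rows, each a list of 6 numbers: the shift along the tool's x, y, z in m, then the turn, a rotation vector about the tool's x, y, z in degrees. A call has 1 to 12 rows; each row shifts and turns the commanded pose from where the row before left it, along the tool's axes as they then stand; what a row does not reach is not made up. A row lasts 1/8 s, in which the tool goes at most 62.5 mm and 10.7 degrees, less where a joint would pass 70% of its speed; a pose out of reach is approached as far as the arm can. A call with a gripper value outside its range is refused whole. "gripper" is the opening, from 0 (shut) to 1 (fully open), set as the call begins (left out, the last holds). The fingers move at their own pace and stop on an object; "grip_force" is the grip in N (left out, the last holds). Time passes only in rows, so rows that do not move let the fingers close. It gives the time, the measured TCP pose, the force, the opening and the grip force at its end, in the units of the state.
- status.get_obs(): the state, without advancing time (a new reading comes with each control period).
- viewer.snapshot(name): name is "side" or "top" or "wrist"; returns the picture (480x640x3 uint8, blue, green, red); there is no depth.
- viewer.camera_params(name): a dict with "vfov" (degrees; the focal length in pixels is half the picture's height over the tangent of half this angle, whatever the lens; pixels are square), "cx", "cy" (the principal point, pixels), "distortion" ([k1, k2, p1, p2, k3] as OpenCV has them; the pictures are not rectified), "world_to_cam" (4x4, takes a point from world to camera coordinates); the wrist camera has in their place "tool_from_camera" (4x4, takes a point from camera to tool coordinates, whose origin is the TCP and whose axes are the flange's). Camera axes: x right, y up, looking along -z (the intrinsics and any distortion apply to the point x, -y, -z); pixel columns grow to the right and rows downward; lengths in m; the calibration is good to about 2 mm. A picture is of the moment at which its call begins: read the wrist's pose just before it. camera_params takes no time and is no camera call.
- hand_in(): hands the job in; it is judged then, once.
Trained networks look in the newest picture that a camera, given by its name, has taken for a name from the list of things; names that differ only in an ending like _2 or _b are one class to them, and where a whole thing is asked for, a point or a joint stands for the part that bears it (a point fixed in the world has none). Each returns a list of dicts, best first, with "p" (0 to 1); they miss things now and then, are a little off and sometimes report something else, mostly with a low value. They report only what shows in the picture. A call takes as long as a camera call. They do not tell look-alikes from the thing itself.
- viewer.spot_in(camera, label): "at" ([column, row] in pixels, amid what is visible of it).
- viewer.masks_of(camera, label): "region" (480x640 bool, what is visible of it) and "at" ([column, row] in pixels, amid what is visible of it).
The state is a dict: "time": time; "joint_pos": joint angles; "joint_vel": joint speeds; "joint_efforts": joint torques, N m; "position": TCP position; "eef_rot": TCP orientation; "wrist_force": force on the tool from outside, world axes, zero at the start; "wrist_torque": the same for the moment, N m; "opening": finger opening in m; "gripper_force": force on a finger pad.
Only numpy, scipy, OpenCV 4.12 (cv2) and the standard library are available. Lean on these libraries where they do the work, as an engineer would, in place of code of your own. Each camera call takes 0.05 s, during which the arm holds its last target. There are 200 camera calls.

## Working session

There is one attempt and no reset: what is moved stays moved. The work goes in short steps, Python scripts to look and compute and a tool call to move; the robot and the scene stay as the last step left them, time stands still between calls to the robot, and variables do not carry over. Pictures are saved under pics/ and viewed, at most 10 in all, crops included, and the job is handed in when it is done.

Besides the shell and the picture viewer there is one more tool, called after "Emit:" as name(argument=value, ...) on one line, values as JSON. arm_command: Moves the arm, as the interface text tells. Its arguments: {"type":"object","properties":{"motion":{"type":"array"},"gripper":{"type":"number"},"grip_force":{"type":"number"}},"required":["motion"]}

```bash
ls; mkdir -p pics; python3 - <<'E'
from station import status, viewer
import cv2, numpy as np
s=viewer.snapshot("side");t=viewer.snapshot("top")
cv2.imwrite("pics/both.png",cv2.resize(np.hstack([s,t]),(800,300)))
cv2.imwrite("pics/side.png",s);cv2.imwrite("pics/top.png",t)
for c in("side","top","wrist"):print(c,viewer.camera_params(c))
for c in("side","top"):
  for l in("bottle","cradle","jar","pot"):
    print(c,l,[(np.round(d["at"]),round(d["p"],2)) for d in viewer.spot_in(c,l)])
print(status.get_obs())
E
```

```text
pics
side {'vfov': 49.86144330918817, 'cx': 317.5728911079697, 'cy': 235.46146337962304, 'distortion': array([-0.03264261,  0.        ,  0.        ,  0.        ,  0.        ]), 'world_to_cam': array([[ 0.86722491,  0.49756153, -0.01880132, -0.43031703],
       [-0.32835571,  0.5998773 ,  0.72960931,  0.06621467],
       [ 0.37430401, -0.62656185,  0.68360571, -1.41082927],
       [ 0.        ,  0.        ,  0.        ,  1.        ]])}
top {'vfov': 42.51741476918204, 'cx': 322.5669379446401, 'cy': 236.93311667366868, 'distortion': array([-0.13180696,  0.        ,  0.        ,  0.        ,  0.        ]), 'world_to_cam': array([[-0.00472077, -0.99997182, -0.00583682,  0.08663507],
       [ 0.99496722, -0.0052812 ,  0.10006166, -0.43445665],
       [-0.10008966, -0.00533507,  0.99496412, -1.32728553],
       [ 0.        ,  0.        ,  0.        ,  1.        ]])}
wrist {'vfov': 58.446316853921125, 'cx': 325.063073298812, 'cy': 244.11149846205055, 'distortion': array([0.01016756, 0.        , 0.        , 0.        , 0.        ]), 'tool_from_camera': array([[ 6.39478782e-04,  9.50533448e-01
[... 757 characters left out ...]
_pos': array([ 1.01770429e+00,  3.77334470e-01,  8.09628010e-02,  1.27438916e+00,
       -4.72311376e-06,  1.46048611e+00]), 'joint_vel': array([ 0.00073713,  0.00018623,  0.00159463,  0.00121585, -0.0006167 ,
        0.00165812]), 'joint_efforts': array([-8.45899594e-04, -4.63066757e+01,  2.69883978e+01,  2.52792874e-03,
       -1.71459210e-04, -6.77431444e-09]), 'position': array([0.24637378, 0.5195666 , 0.25029523]), 'eef_rot': array([2.19586800e-01, 9.75592967e-01, 1.60110113e-05, 8.01232718e-06]), 'wrist_force': array([-5.12151834e-04, -5.23405801e-01, -7.69817154e-01]), 'wrist_torque': array([ 0.02603738, -0.0245182 ,  0.03130461]), 'gripper_force': 0.0, 'opening': 0.08561528485227943}
```

View pics/top.png

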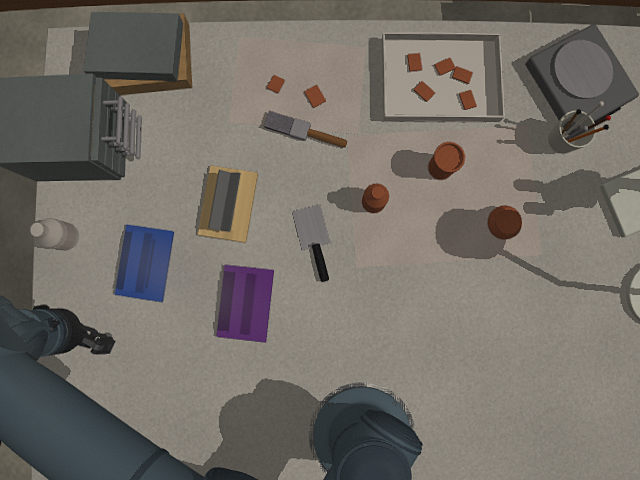

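View pics/side.png

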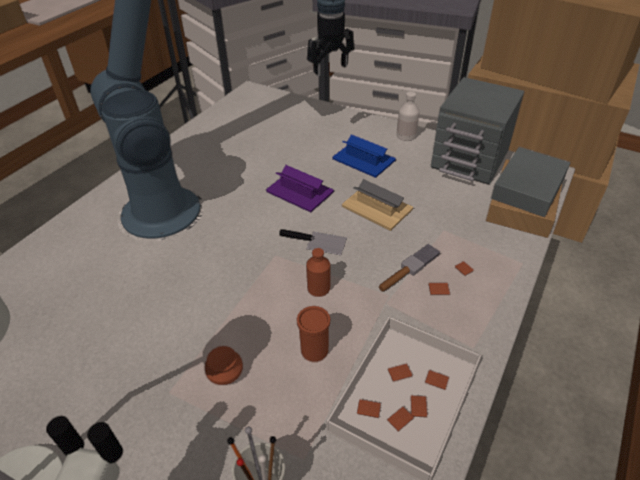

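The red-brown vessels in the top picture:
- **Bottle:** (375,198), with a narrow neck. It shows as a necked bottle at (318,272) in the side view, so it is the one meant.
- **Jar:** (446,160), wide-mouthed.
- **Pot:** (504,222), squat.
- **Pale bottle:** (50,234), the wrong colour.

For the cradles in the top picture, plywood with grey strips at (228,203) fits. Blue (146,263) and purple (245,303) are look-alikes.

Next I'll confirm both in a crop and measure them.

```bash
cat > h.py <<'E'
import numpy as np, cv2
from station import status, viewer
from scipy.optimize import minimize
from scipy.spatial.transform import Rotation as R
def proj(cam,P):
    p=viewer.camera_params(cam);f=240/np.tan(np.radians(p["vfov"]/2))
    K=np.array([[f,0,p["cx"]],[0,f,p["cy"]],[0,0,1.]])
    c=np.c_[P,np.ones(len(P))]@p["world_to_cam"].T
    return cv2.projectPoints(c[:,:3]*[1,-1,-1],np.zeros(3),np.zeros(3),K,p["distortion"])[0].reshape(-1,2)
def hullmask(ptsets,S=4):
    m=np.zeros((480,640),np.uint8)
    for p in ptsets: cv2.fillConvexPoly(m,cv2.convexHull(np.round(p*16).astype(np.int32)),1,shift=4)
    return m>0
def ring(r,z):
    a=np.linspace(0,2*np.pi,24,endpoint=False);return np.c_[r*np.cos(a),r*np.sin(a),0*a+z]
# bottle in own frame, origin at mid-height
BOT=[np.r_[ring(.027,-.06),ring(.027,.022),ring(.011,.039)],np.r_[ring(.011,.039),ring(.011,.055)],np.r_[ring(.0135,.055),ring(.0135,.06)]]
def iou(a,b): return (a&b).sum()/max(1,(a|b).sum())
E
python3 - <<'E'
from h import *
im={c:cv2.imread(f"pics/{c}.png") for c in("side","top")}
cv2.imwrite("pics/crop.png",np.vstack([cv2.resize(im["top"][140:260,180:420],(600,300)),cv2.resize(im["side"][170:310,220:500],(600,300))]))
snap={c:viewer.snapshot(c) for c in im}
bm={c:viewer.masks_of(c,"bottle")[0]["region"] for c in im}
def cost(x): return -sum(iou(hullmask([proj(c,p+[x[0],x[1],.06]) for p in BOT]),bm[c]) for c in im)
r=min((minimize(cost,x0,method="Nelder-Mead",options=dict(initial_simplex=np.array(x0)+[[0,0],[.02,0],[0,.02]])) for x0 in([.5,.03],[.48,0],[.53,.02],[.5,0])),key=lambda r:r.fun)
print("bottle",r.x,r.fun)
for c in im: # per-camera
    q=minimize(lambda x:-iou(hullmask([proj(c,p+[x[0],x[1],.06]) for p in BOT]),bm[c]),r.x,method="Nelder-Mead",options=dict(initial_simplex=r.x+np.array([[0,0],[.01,0],[0,.01]])))
    print(c,q.x,q.fun)
B=np.array([[a,b,z] for a in(-.08,.08) for b in(-.055,.055) for z in(0,.012)])
V=np.array([[a,b,z] for a in(-.065,.065) for b,z in((-.025,.012),(.025,.012),(-.025,.057),(.025,.057))])
cm={}
for c in im:
    ms=viewer.masks_of(c,"cradle");tgt=dict(top=(230,203),side=(378,204))[c]
    cm[c]=min(ms,key=lambda d:np.hypot(*(np.array(d["at"])-tgt)))["region"]
def cc(x,cs=("top","side")):
    M=lambda P:P@R.from_euler("z",x[2]*10).as_matrix().T+[x[0],x[1],0]
    return -sum(iou(hullmask([proj(c,M(B)),proj(c,M(V))]),cm[c]) for c in cs)
def fit(cs,x0s): return min((minimize(cc,x0,args=(cs,),method="Nelder-Mead",options=dict(initial_simplex=np.array(x0)+np.r_[[[0,0,0]],np.eye(3)*.02])) for x0 in x0s),key=lambda r:r.fun)
for cs in(("top","side"),("top",),("side",)):
    r=fit(cs,[[.5,.28,-.02],[.48,.3,0],[.5,.3,.02],[.5,.3,-.01]]);print("cradle",cs,r.x*[1,1,10],r.fun)
for l in("jar","pot"):
    d=viewer.masks_of("top",l)[0];print(l,d["at"])
E
```

```text
bottle [ 0.51670846 -0.02986506] -1.7594847048830373
side [ 0.51599191 -0.02941462] -0.9352380952380952
top [ 0.51670846 -0.02986506] -0.8272327964860908
cradle ('top', 'side') [ 0.51210125  0.2952705  -0.16521242] -1.872182970030968
cradle ('top',) [ 0.51456197  0.2958504  -0.17125753] -0.9330418147034709
cradle ('side',) [ 0.51126448  0.29430926 -0.18121481] -0.9430438842203548
jar [446.1, 162.8]
pot [504.1, 221.2]
```

View pics/crop.png

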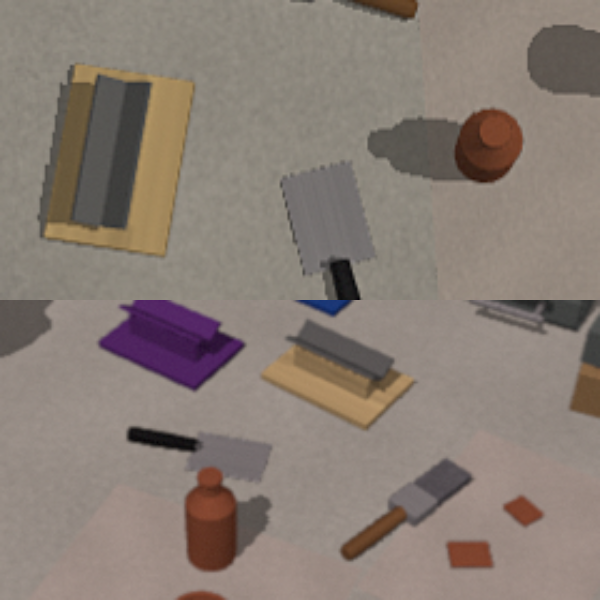

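The crop confirms it: the red-brown necked bottle is at top (375,198), and the plywood and grey-padded cradle is at top (228,203). Bottle ≈ (0.516, -0.030). Cradle ≈ (0.513, 0.295), with the trough yawed about -0.17 rad. Now I'll move above the bottle.

Emit:
arm_command(motion=[[-0.04,-0.032,0,0,0,0],[-0.04,-0.032,0,0,0,0],[-0.04,-0.032,0,0,0,0],[-0.04,-0.032,0,0,0,0],[-0.04,-0.032,0,0,0,0],[-0.04,-0.032,0,0,0,0],[-0.04,-0.032,0,0,0,0],[-0.04,-0.032,0,0,0,0],[-0.04,-0.032,0,0,0,0],[-0.04,-0.032,0,0,0,0],[-0.04,-0.032,0,0,0,0],[-0.04,-0.028,0,0,0,0]], gripper=1, grip_force=50)

```text
time: 2.4
position: [0.5178, -0.0312, 0.2505]
eef_rot: [0.22, 0.976, 0.0, 0.0]
wrist_force: [0.4, 1.1, 0.7]
opening: 0.0857
gripper_force: 0.0
```

Emit:
arm_command(motion=[[0,0,0,0,0,-10],[0,0,0,0,0,-10],[0,0,0,0,0,-10],[0,0,0,0,0,-10],[0,0,0,0,0,-10],[0,0,0,0,0,-10],[0,0,0,0,0,-10],[0,0,0,0,0,-10],[0,0,0,0,0,-10],[0,0,0,0,0,-10],[0,0,0,0,0,-10],[0,0,0,0,0,-10]])

```text
time: 3.9
position: [0.5173, -0.0294, 0.2504]
eef_rot: [0.737, -0.676, 0.0, -0.0]
wrist_force: [-0.4, 0.0, 0.1]
opening: 0.0856
gripper_force: 0.0
```

Emit:
arm_command(motion=[[0,0,0,0,0,-10],[0,0,0,0,0,-10],[0,0,0,0,0,-10],[0,0,0,0,0,-10],[0,0,0,0,0,-10],[0,0,0,0,0,0]])

```text
time: 4.65
position: [0.5173, -0.0295, 0.2504]
eef_rot: [0.952, -0.305, 0.0, -0.0]
wrist_force: [-0.4, 0.3, -0.2]
opening: 0.0856
gripper_force: 0.0
```

```bash
cat > st.py <<'E'
from h import *
o=status.get_obs();M=R.from_quat(o["eef_rot"]).as_matrix()
print(round(o["time"],2),o["position"].round(4),"open",round(o["opening"],4),o["gripper_force"],"F",o["wrist_force"].round(1));print(M.round(3));print(np.degrees(o["joint_pos"]).round(1))
E
python3 st.py
```

```text
4.65 [ 0.5173 -0.0295  0.2504] open 0.0856 0.0 F [-0.4  0.3 -0.2]
[[ 0.814 -0.581  0.   ]
 [-0.581 -0.814  0.   ]
 [ 0.    -0.    -1.   ]]
[ -10.3   15.    -4.7   70.3    0.  -154.8]
```

Emit:
arm_command(motion=[[0,0,0,0,10,0],[0,0,0,0,10,0],[0,0,0,0,10,0],[0,0,0,0,10,0],[0,0,0,0,10,0],[0,0,0,0,10,0],[0,0,0,0,10,0],[0,0,0,0,0,0]])

```text
time: 5.65
position: [0.5492, -0.0009, 0.2826]
eef_rot: [0.791, -0.264, 0.521, 0.183]
wrist_force: [-0.1, -0.2, -0.1]
opening: 0.0855
gripper_force: 0.0
```

```bash
python3 st.py
```

```text
5.65 [ 0.5492 -0.0009  0.2826] open 0.0855 0.0 F [-0.1 -0.2 -0.1]
[[ 0.317 -0.609  0.727]
 [-0.227 -0.793 -0.565]
 [ 0.921  0.014 -0.39 ]]
[  16.2   -1.7  -58.3  -20.8  -48.2 -152.6]
```

Emit:
arm_command(motion=[[0,0,0,-9,0,4],[0,0,0,-9,0,4],[0,0,0,0,0,0]])

```text
time: 6.02
position: [0.5493, -0.0031, 0.2793]
eef_rot: [0.745, -0.378, 0.486, 0.256]
wrist_force: [0.7, 0.3, -0.3]
opening: 0.0855
gripper_force: 0.0
```

```bash
cat >> st.py <<'E'
import sys
if len(sys.argv)>1:
    t=np.array(list(map(float,sys.argv[1:4])));print("shift in tool",(M.T@(t-o["position"])).round(4))
    if len(sys.argv)>4:
        h,tilt=np.radians(float(sys.argv[4])),np.radians(float(sys.argv[5]))
        d=np.array([np.cos(h),np.sin(h),0]);u=np.array([0,0,1.])
        z=d*np.cos(tilt)-u*np.sin(tilt);x=d*np.sin(tilt)+u*np.cos(tilt)
        G=np.c_[x,np.cross(z,x),z];print("turn deg",np.degrees(R.from_matrix(M.T@G).as_rotvec()).round(2))
E
python3 st.py .5165 -.03 .2 -58 20
```

```text
6.03 [ 0.5493 -0.0031  0.2793] open 0.0855 0.0 F [ 0.7  0.3 -0.3]
[[ 0.242 -0.813  0.53 ]
 [-0.315 -0.583 -0.749]
 [ 0.918  0.014 -0.397]]
[  20.5    7.6  -40.9   10.9  -62.6 -124.5]
shift in tool [-0.0722  0.0412  0.0341]
turn deg [-3.09  3.34  2.09]
```

Emit:
arm_command(motion=[[-0.036,0.02,0.017,-1.5,1.7,1],[-0.036,0.02,0.017,-1.5,1.7,1],[0,0,0,0,0,0]])

```text
time: 6.4
position: [0.5134, -0.032, 0.1969]
eef_rot: [0.718, -0.395, 0.501, 0.28]
wrist_force: [-0.1, -1.0, -0.1]
opening: 0.0854
gripper_force: 0.0
```

```bash
python3 st.py .5165 -.03 .16 -58 20; python3 - <<'E'
from h import *
cv2.imwrite("pics/w1.png",np.hstack([cv2.resize(viewer.snapshot("wrist"),(400,300)),cv2.resize(viewer.snapshot("side")[100:400,150:550],(400,300))]))
E
```

```text
6.4 [ 0.5134 -0.032   0.1969] open 0.0854 0.0 F [-0.1 -1.  -0.1]
[[ 0.186 -0.847  0.497]
 [-0.287 -0.531 -0.797]
 [ 0.94   0.006 -0.342]]
[  19.9   14.9  -52.    -6.8  -66.8 -122.4]
shift in tool [-0.0346 -0.0039  0.0126]
turn deg [ 0.04 -0.01  0.35]
```

View pics/w1.png

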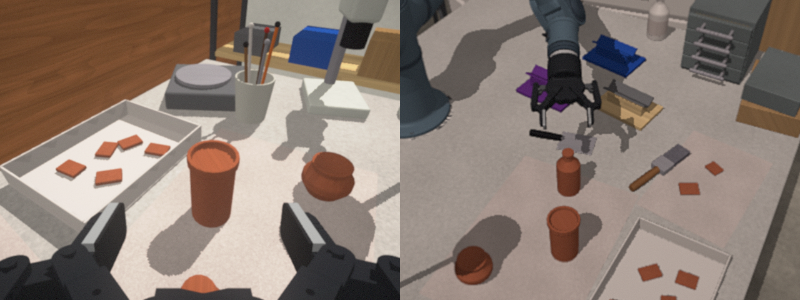

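Wrist view: the bottle mouth is at (198,285), centred between the fingers. Side view: the gripper is above and behind the bottle at (568,170). I'll descend.

Emit:
arm_command(motion=[[-0.019,-0.002,0.009,0,0,0],[-0.019,-0.002,0.007,0,0,0],[-0.019,0,0.007,0,0,0],[-0.019,0,0.007,0,0,0],[0,0,0,0,0,0]])

```text
time: 7.12
position: [0.5236, -0.0293, 0.1199]
eef_rot: [0.715, -0.397, 0.504, 0.277]
wrist_force: [-0.6, -0.7, 0.3]
opening: 0.0855
gripper_force: 0.0
```

```bash
python3 st.py .5165 -.03 .05 -58 20
```

```text
7.12 [ 0.5236 -0.0293  0.1199] open 0.0855 0.0 F [-0.6 -0.7  0.3]
[[ 0.177 -0.847  0.501]
 [-0.289 -0.531 -0.796]
 [ 0.941 -0.004 -0.339]]
[  19.8   26.5  -54.7  -22.   -66.8 -122.8]
shift in tool [-0.0668  0.0067  0.0207]
turn deg [-0.18 -0.19 -0.2 ]
```

Emit:
arm_command(motion=[[-0.011,0.006,0.003,0,0,0],[-0.014,0,0.005,0,0,0],[-0.014,0,0.005,0,0,0],[0,0,0,0,0,0]])

```text
time: 7.62
position: [0.5178, -0.0316, 0.0788]
eef_rot: [0.715, -0.397, 0.504, 0.277]
wrist_force: [0.4, -0.3, -0.1]
opening: 0.0858
gripper_force: 0.0
```

```bash
python3 st.py .5165 -.03 .05 -58 20
```

```text
7.62 [ 0.5178 -0.0316  0.0788] open 0.0858 0.0 F [ 0.4 -0.3 -0.1]
[[ 0.177 -0.847  0.501]
 [-0.289 -0.531 -0.796]
 [ 0.941 -0.004 -0.339]]
[  19.7   32.7  -56.6  -30.1  -66.8 -122.8]
shift in tool [-0.0278  0.0004  0.0078]
turn deg [-0.16 -0.21 -0.18]
```

Emit:
arm_command(motion=[[-0.012,0,0.006,0,0,0],[-0.011,0,0.005,0,0,0],[0,0,0,0,0,0]])

```text
time: 8.0
position: [0.5188, -0.034, 0.0532]
eef_rot: [0.715, -0.397, 0.504, 0.277]
wrist_force: [-0.3, -0.2, -0.0]
opening: 0.0855
gripper_force: 0.0
```

```bash
python3 st.py .5165 -.03 .055 -58 20; python3 - <<'E'
from h import *
cv2.imwrite("pics/w2.png",np.hstack([cv2.resize(viewer.snapshot("wrist"),(400,300)),cv2.resize(viewer.snapshot("side")[200:320,240:400],(400,300))]))
E
```

```text
8.0 [ 0.5188 -0.034   0.0532] open 0.0855 0.0 F [-0.3 -0.2 -0. ]
[[ 0.177 -0.847  0.501]
 [-0.289 -0.531 -0.797]
 [ 0.941 -0.003 -0.339]]
[  19.4   36.9  -57.1  -35.5  -66.6 -123.5]
shift in tool [ 0.0001 -0.0002 -0.0049]
turn deg [-0.14 -0.21 -0.15]
```

View pics/w2.png

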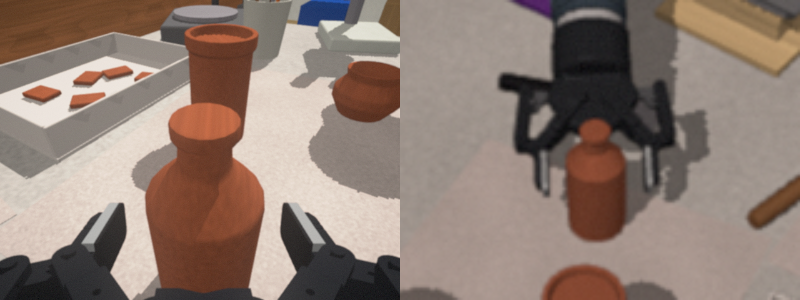

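The bottle is centred between the pads (wrist view 205,200), so I'll close.

Emit:
arm_command(motion=[[0,0,0,0,0,0],[0,0,0,0,0,0],[0,0,0,0,0,0],[0,0,0,0,0,0],[0,0,0,0,0,0],[0,0,0,0,0,0],[0,0,0,0,0,0],[0,0,0,0,0,0]], gripper=0, grip_force=60)

```text
time: 9.1
position: [0.5182, -0.0342, 0.053]
eef_rot: [0.715, -0.397, 0.504, 0.278]
wrist_force: [-0.2, 2.6, 5.5]
opening: 0.0523
gripper_force: 62.6
```

Emit:
arm_command(motion=[[0.012,0,-0.004,0,0,0],[0.024,0,-0.007,0,0,0],[0.03,0,-0.01,0,0,0],[0.03,0,-0.01,0,0,0],[0.03,0,-0.01,0,0,0],[0,0,0,0,0,0]])

```text
time: 9.85
position: [0.5206, -0.0375, 0.1866]
eef_rot: [0.715, -0.397, 0.504, 0.276]
wrist_force: [0.7, -0.2, -2.6]
opening: 0.052
gripper_force: 63.1
```

```bash
python3 st.py .5165 -.03 .25 -58 20; python3 - <<'E'
from h import *
cv2.imwrite("pics/w3.png",np.hstack([cv2.resize(viewer.snapshot("wrist"),(400,300)),cv2.resize(viewer.snapshot("side")[140:320,220:460],(400,300))]))
E
```

```text
9.85 [ 0.5206 -0.0375  0.1866] open 0.052 63.056491166353226 F [ 0.7 -0.2 -2.6]
[[ 0.176 -0.847  0.502]
 [-0.29  -0.532 -0.796]
 [ 0.941 -0.006 -0.339]]
[  18.8   16.5  -53.3  -12.6  -66.2 -124.7]
shift in tool [ 0.0567 -0.0009 -0.0296]
turn deg [-0.23 -0.16 -0.27]
```

View pics/w3.png

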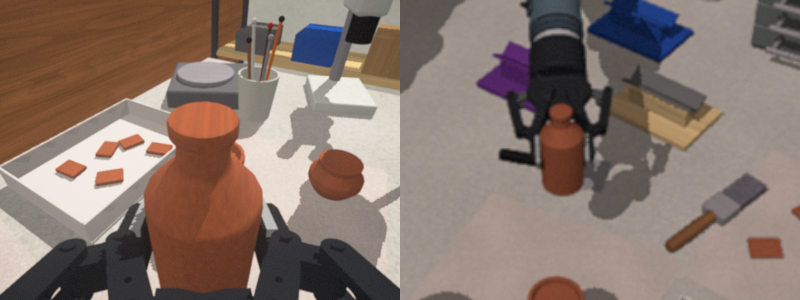

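The bottle is held upright, and its place in the wrist view (203,200) hasn't changed. I'll tip the tool towards vertical.

Emit:
arm_command(motion=[[0.01,0,-0.004,0,-8,0],[0.01,0,-0.004,0,-10,0],[0,0,-0.01,0,-10,0],[0,0,-0.01,0,-10,0],[0,0,-0.01,0,-10,0],[0,0,0,0,-10,0],[0,0,0,0,-10,0],[0,0,0,0,0,0]])

```text
time: 10.95
position: [0.5106, -0.0238, 0.2248]
eef_rot: [0.874, -0.486, 0.018, 0.012]
wrist_force: [0.1, 1.1, -2.7]
opening: 0.0522
gripper_force: 63.3
```

```bash
python3 st.py .515 .295 .2 -10 90
```

```text
10.95 [ 0.5106 -0.0238  0.2248] open 0.0522 63.27275410294533 F [ 0.1  1.1 -2.7]
[[ 0.528 -0.849  0.021]
 [-0.848 -0.528 -0.038]
 [ 0.043  0.002 -0.999]]
[  -8.7   13.6  -10.4   64.5   -2.  -130.6]
shift in tool [-0.2692 -0.1722  0.0127]
turn deg [  1.16  -2.29 -48.11]
```

Emit:
arm_command(motion=[[-0.017,-0.011,0,0,0,0],[-0.031,-0.02,0,0,0,0],[-0.036,-0.023,0,0,0,0],[-0.036,-0.023,0,0,0,0],[-0.036,-0.023,0,0,0,0],[-0.036,-0.023,0,0,0,0],[-0.036,-0.023,0,0,0,0],[-0.026,-0.017,0,0,0,0],[-0.015,-0.009,0,0,0,0],[0,0,0,0,0,0]])

```text
time: 12.2
position: [0.5118, 0.2983, 0.2142]
eef_rot: [0.875, -0.483, 0.02, 0.011]
wrist_force: [0.3, -0.4, -2.4]
opening: 0.0522
gripper_force: 63.4
```

Emit:
arm_command(motion=[[0,0,0,0,0,-8],[0,0,0,0,0,-10],[0,0,0,0,0,-10],[0,0,0,0,0,-10],[0,0,0,0,-5,-10],[0,0,0,0,-9,0],[0,0,0,0,-9,0],[0,0,0,0,0,0]])

```text
time: 13.2
position: [0.5146, 0.2949, 0.2103]
eef_rot: [0.978, -0.093, -0.185, -0.002]
wrist_force: [-0.2, 0.2, -2.0]
opening: 0.052
gripper_force: 63.6
```

```bash
python3 st.py .515 .295 .14 -9.8 110;  python3 - <<'E'
from h import *
o=status.get_obs();M=R.from_quat(o["eef_rot"]).as_matrix()
print("bottle axis world",M@[.941,-.003,-.339])
for c in("top","side"): cv2.imwrite(f"pics/{c}4.png",viewer.snapshot(c))
t=cv2.imread("pics/top4.png");s=cv2.imread("pics/side4.png")
cv2.imwrite("pics/w4.png",np.hstack([cv2.resize(t[120:300,130:370],(400,300)),cv2.resize(s[90:270,270:510],(400,300))]))
E
```

```text
13.2 [0.5146 0.2949 0.2103] open 0.052 63.5930460691452 F [-0.2  0.2 -2. ]
[[ 0.914 -0.182 -0.362]
 [-0.181 -0.983  0.038]
 [-0.363  0.03  -0.931]]
[  19.3   42.3   29.2   96.4    8.9 -151.4]
shift in tool [ 0.0259 -0.0023  0.0654]
turn deg [ 1.39  1.28 -1.27]
bottle axis world [ 0.9835402  -0.1800246  -0.02551107]
```

View pics/w4.png

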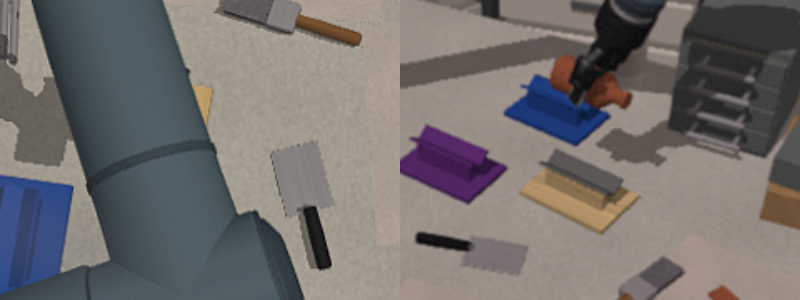

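```bash
python3 st.py .5056 .2962 .092 -9.8 110
```

```text
13.3 [0.5137 0.2968 0.2147] open 0.0522 63.61337631940842 F [-0.4 -0.5 -1.7]
[[ 0.918 -0.18  -0.354]
 [-0.177 -0.983  0.041]
 [-0.356  0.025 -0.934]]
[  19.4   41.7   29.    96.2    9.  -151.4]
shift in tool [ 0.0364 -0.0011  0.1174]
turn deg [ 1.17  0.86 -1.04]
```

Emit:
arm_command(motion=[[0.009,0,0.029,0.6,0.4,-0.5],[0.009,0,0.029,0.6,0.4,-0.5],[0.009,-0.001,0.029,0,0,0],[0.006,0,0.019,0,0,0],[0.003,0,0.01,0,0,0],[0,0,0,0,0,0],[0,0,0,0,0,0]])

```text
time: 14.18
position: [0.5066, 0.2991, 0.0958]
eef_rot: [0.981, -0.084, -0.173, -0.016]
wrist_force: [0.1, 0.6, -2.4]
opening: 0.0522
gripper_force: 63.6
```

```bash
cat > ov.py <<'E'
from h import *
import sys
o=status.get_obs();s=viewer.snapshot("side");M=R.from_quat(o["eef_rot"]).as_matrix();p=o["position"]
a=M@[.941,-.003,-.339];b=p+M@[.005,0,-.0066];print("axis",a.round(3),"bottle",b.round(4))
A=R.align_vectors([a],[[0,0,1]])[0].as_matrix()
S=5;x0,y0,w,h=300,130,160,120
im=cv2.resize(s[y0:y0+h,x0:x0+w],None,fx=S,fy=S,interpolation=cv2.INTER_CUBIC)
def dr(P,c,hull=True):
    q=(proj("side",P)-[x0-.5,y0-.5])*S
    q=cv2.convexHull(q.astype(np.float32)).astype(int) if hull else q.astype(int)
    cv2.polylines(im,[q],True,c,1)
for P in BOT: dr(P@A.T+b,(0,255,0))
C=R.from_euler("z",-.17).as_matrix()
B=np.array([[u,v,.012] for u,v in((-.08,-.055),(.08,-.055),(.08,.055),(-.08,.055))])@C.T+[.5125,.295,0];dr(B,(255,0,0),False)
for t in(-1,1): dr(np.array([[-.065,0,.042],[.065,0,.042],[.065,t*.025,.057],[-.065,t*.025,.057]])@C.T+[.5125,.295,0],(255,255,0),False)
cv2.imwrite(sys.argv[1],im)
E
python3 ov.py pics/o1.png; python3 st.py .5056 .2962 .0705 -9.8 110
```

```text
axis [ 0.986 -0.167 -0.004] bottle [0.5134 0.2979 0.1003]
14.22 [0.5067 0.299  0.0956] open 0.0523 63.63200783729553 F [ 0.1 -0.8 -2.3]
[[ 0.926 -0.17  -0.337]
 [-0.159 -0.985  0.06 ]
 [-0.343 -0.002 -0.939]]
[  19.5   42.5   13.    78.1    9.7 -152.2]
shift in tool [0.008  0.003  0.0238]
turn deg [-0.09  0.04  0.06]
```

View pics/o1.png

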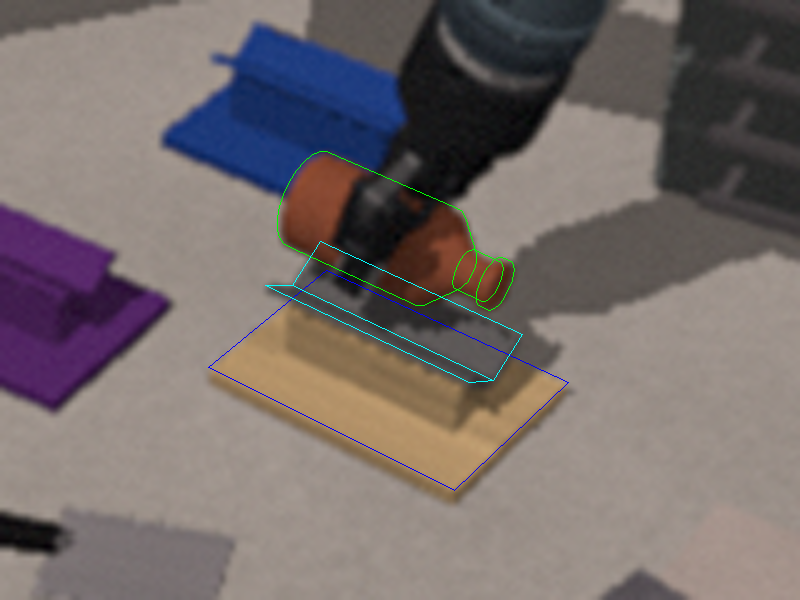

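The overlay fits: bottle outline centred at about (395,235), trough at (395,315), and both models agree with the picture to about 1 px. I'll lower it slowly.

Emit:
arm_command(motion=[[0.003,0.002,0.008,0,0,0],[0.002,0.001,0.007,0,0,0],[0.002,0,0.004,0,0,0],[0,0,0.002,0,0,0],[0,0,0,0,0,0],[0,0,0,0,0,0]])

```text
time: 14.98
position: [0.5048, 0.2959, 0.0721]
eef_rot: [0.981, -0.084, -0.175, -0.015]
wrist_force: [-0.0, -0.5, -2.3]
opening: 0.0522
gripper_force: 63.7
```

```bash
python3 st.py .5056 .2962 .0705 -9.8 110
```

```text
14.97 [0.5048 0.2959 0.0721] open 0.0522 63.677224069833755 F [-0.  -0.5 -2.3]
[[ 0.925 -0.17  -0.34 ]
 [-0.159 -0.985  0.059]
 [-0.345 -0.001 -0.939]]
[  19.3   43.3   10.9   75.3    9.7 -152.4]
shift in tool [ 0.0012 -0.0004  0.0013]
turn deg [-0.02  0.18  0.03]
```

Emit:
arm_command(motion=[[0.0004,0,0.001,0,0.1,0],[0.0004,0,0.001,0,0.1,0],[0,0,0,0,0,0]])

```text
time: 15.35
position: [0.5052, 0.2967, 0.071]
eef_rot: [0.981, -0.084, -0.172, -0.016]
wrist_force: [-0.9, 2.6, 4.9]
opening: 0.0523
gripper_force: 64.4
```

Contact is made at about 7 N, with the cradle pushing the bottle slightly towards +y. I'll follow that push, then release slowly.

Emit:
arm_command(motion=[[0,-0.0008,0,0,0,0],[0,0,0.0003,0,0,0],[0,0,0,0,0,0]], grip_force=30)

```text
time: 15.72
position: [0.5053, 0.2969, 0.0709]
eef_rot: [0.981, -0.084, -0.172, -0.015]
wrist_force: [-0.6, 0.7, 8.1]
opening: 0.0529
gripper_force: 64.7
```

```bash
python3 st.py; python3 ov.py pics/o2.png
```

```text
15.72 [0.5053 0.2969 0.0709] open 0.0529 64.676573574543 F [-0.6  0.7  8.1]
[[ 0.927 -0.17  -0.336]
 [-0.159 -0.985  0.059]
 [-0.341 -0.001 -0.94 ]]
[  19.4   43.3   10.6   74.9    9.6 -152.3]
axis [ 0.986 -0.167 -0.002] bottle [0.5121 0.2957 0.0754]
```

View pics/o2.png

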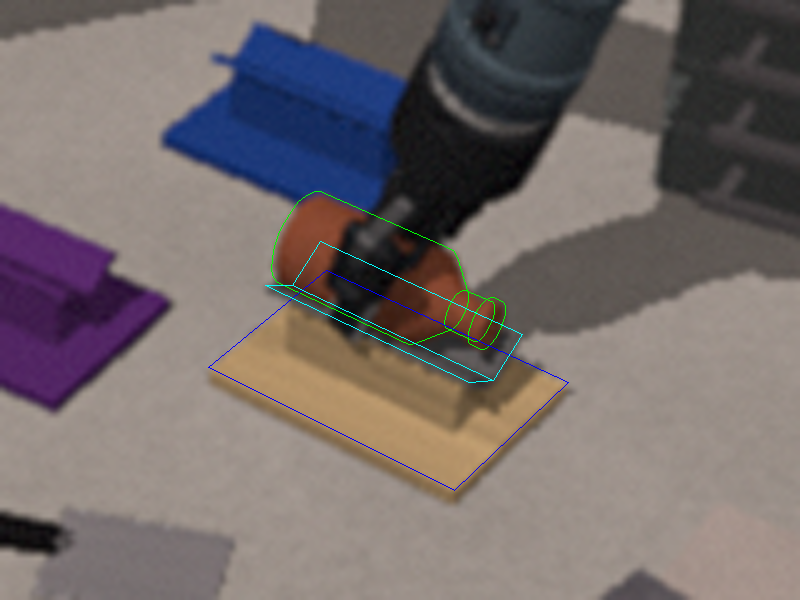

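The bottle is seated in the trough, centred to about 2 mm along it. I'll open, then back off along the tool axis.

Emit:
arm_command(motion=[[0,0,0,0,0,0],[0,0,0,0,0,0],[0,0,0,0,0,0],[0,0,0,0,0,0]], gripper=0.75, grip_force=20)

```text
time: 16.27
position: [0.5048, 0.2966, 0.0694]
eef_rot: [0.981, -0.084, -0.173, -0.015]
wrist_force: [-0.6, 0.1, -0.4]
opening: 0.0641
gripper_force: 0.0
```

Emit:
arm_command(motion=[[0,0,0,0,0,0],[0,0,0,0,0,0],[0,0,0,0,0,0],[0,0,0,0,0,0],[0,0,0,0,0,0]], gripper=1)

```text
time: 16.9
position: [0.5049, 0.2967, 0.0696]
eef_rot: [0.981, -0.084, -0.173, -0.015]
wrist_force: [-0.2, 0.9, -0.6]
opening: 0.0852
gripper_force: 0.0
```

Emit:
arm_command(motion=[[0,0,-0.006,0,0,0],[0,0,-0.014,0,0,0],[0,0,-0.025,0,0,0],[0,0,-0.035,0,0,0],[-0.02,0,-0.04,0,0,0],[-0.03,0,-0.04,0,0,0],[-0.03,0,-0.03,0,0,0],[0,0,0,0,0,0]])

```text
time: 17.9
position: [0.4955, 0.2991, 0.2805]
eef_rot: [0.982, -0.083, -0.169, -0.017]
wrist_force: [0.4, -0.6, 0.3]
opening: 0.0851
gripper_force: 0.0
```

```bash
sed -i 's/^o=status.*snapshot("side")/&/' ov.py; python3 st.py; python3 - <<'E'
from h import *
s=viewer.snapshot("side");ms=viewer.masks_of("side","bottle");print([(d["p"],d["at"]) for d in ms])
m=ms[0]["region"]
def P(x,S=1):
    a=np.array([S*np.cos(x[2]*10),S*np.sin(x[2]*10),0]);A=R.align_vectors([a],[[0,0,1]])[0].as_matrix()
    return [proj("side",p@A.T+[x[0],x[1],.075]) for p in BOT]
r=minimize(lambda x:-iou(hullmask(P(x)),m),[.5125,.295,-.017],method="Nelder-Mead",options=dict(initial_simplex=np.array([.5125,.295,-.017])+np.r_[[[0,0,0]],np.eye(3)*.01]))
print(r.x*[1,1,10],r.fun)
cv2.imwrite("pics/end.png",cv2.resize(s[80:320,240:560],(800,600)))
E
```

```text
17.9 [0.4955 0.2991 0.2805] open 0.0851 0.0 F [ 0.4 -0.6  0.3]
[[ 0.929 -0.169 -0.33 ]
 [-0.158 -0.986  0.061]
 [-0.335 -0.005 -0.942]]
[  19.9   37.6   31.7  101.2    9.8 -151.9]
[(0.97, [374.3, 183.8])]
[ 0.5113056   0.29630254 -0.16510496] -0.9020501138952164
```

View pics/end.png

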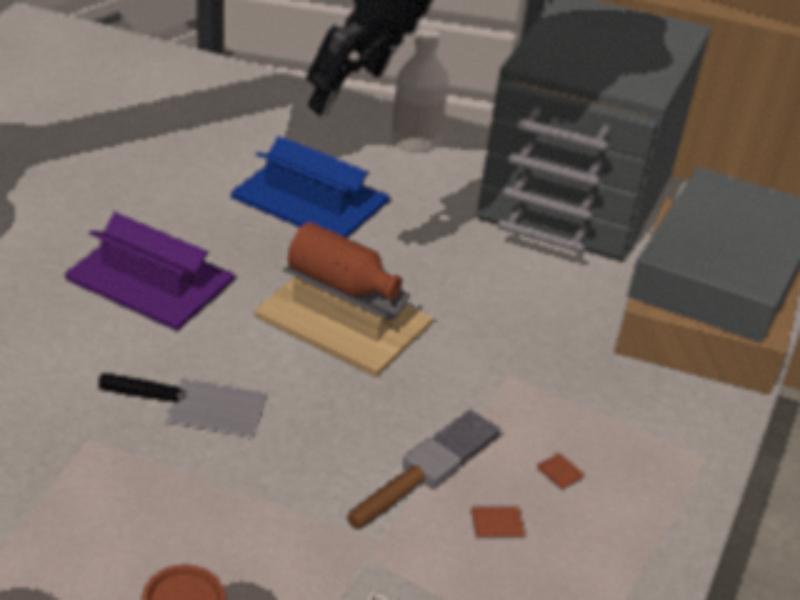

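The bottle lies along the trough at (345,265) in the crop, within about 2 mm of midway. The gripper is clear at (365,50). I'll hand in.

```bash
python3 -c "
from station import hand_in
print(hand_in())"
```

```text
the job is handed in; nothing more can be done
None
```

The bottle is lying on its side in the plywood cradle's V trough, along it and within about 2 mm of midway by the side camera; the jar and pot were left alone, and the job is handed in at about 18 s of the 38 s allowed.

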